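# Clamp an offcut in the cam jig

### The arm

A 6-joint arm with a two-finger parallel gripper is mounted at the origin on a cart in front of the work surface, level with it; the furniture and walls round the work are solid. World frame = base frame: x ahead of the robot, y to its left, z up, the work surface at z = 0. Lengths are in m, angles in degrees, forces in N, time in s.
With the tool pointing down it reaches from about 0.3 to 0.75 m from the base axis. Payload 8.5 kg.
Tool frame: the origin (TCP) lies midway between the tips of the shut fingers; the grasp point (between the pads) lies env.tcp_to_grasp behind it (env.tcp_to_grasp is the distance from the TCP to the grasp point, in m); z points along the fingers, y is the line along which they close (so a half turn about z gives the same grasp; the last joint's range is limited). The gripper opens to 85 mm and grips with 20 to 120 N. Pads are 22 mm wide; open, the fingers measure 114 mm over their backs; the gripper's body (76 mm by 85 mm) begins 54 mm behind the grasp point. The pads swing forward as they close: fully open they stand 13 mm farther back than shut.
Start: joints at [58.883, 21.807, 74.336, -0, 83.858, -12.336], TCP at [0.177, 0.521, 0.231] pointing down, gripper open.
Joint ranges: [-178.18, 178.18], [-50.72, 133.34], [12.68, 142.11], [-81.47, 261.47], [9.98, 163.14], [-165.26, 165.26]. Speed limits (degrees/s): [136.94, 136.94, 180, 180, 180, 180].

### API

Orientations are given as a 3x3 rotation matrix whose columns are the frame's x, y, z axes.
In Python, from rig import observe, optics, job, env gives the robot as it stands. The module is installed in compiled form; this text tells all that it offers.
- The arm moves only by the shell command python3 -m jog 'ROWS' [FORCE]. ROWS is JSON, a list of rows, each a list of 7 numbers: the turn, a rotation vector about the tool's x, y, z in rad, then the shift along the tool's x, y, z in m, then the opening in per cent of the stroke, from 0 (shut) to 100 (fully open). A call has 1 to 10 rows; each row shifts and turns the commanded pose from where the row before left it, along the tool's axes as they then stand; what a row does not reach is not made up. A row lasts 1/8 s, in which the tool goes at most 62.5 mm and 10.7 degrees, less where a joint would pass 70% of its speed; a pose out of reach is approached as far as the arm can. A call is refused whole if a number of a shift passes 0.0625 or a number of a turn 0.188, either way. A call with a gripper value outside its range is refused whole. The fingers move at their own pace and stop on an object; FORCE is the grip in N (left out, the last holds). Time passes only in rows, so rows that do not move let the fingers close. It gives the time, the measured TCP pose, the force, the opening and the grip force at its end, in the units of the state.
- observe(): the state, without advancing time (a new reading comes with each control period).
- optics.get_image(name): name is "side" or "top"; returns a dict with "pixels" (480x640x3 uint8, red, green, blue), "mtx" (3x3 intrinsics, pixels), "rvec" (rotation vector, rad) and "tvec" (3), from world to camera coordinates, as OpenCV has them. Camera axes: x right, y down, z forward; pixel columns grow to the right and rows downward; lengths in m; the calibration is good to about 2 mm. A picture is of the moment at which its call begins. There is no depth.
- job.close_job(): hands the job in; it is judged then, once.
The state is a dict: "time_s": time; "q": joint angles; "qvel": joint speeds; "joint_efforts": joint torques, N m; "position": TCP position; "tool_rot": TCP orientation; "ft_force": force on the tool from outside, world axes, zero at the start; "wrist_torque": the same for the moment, N m; "grip_width": finger opening in m; "gripper_force": force on a finger pad.
Only numpy, scipy, OpenCV 4.12 (cv2) and the standard library are available. Lean on these libraries where they do the work, as an engineer would, in place of code of your own. Each camera call takes 0.05 s, during which the arm holds its last target. There are 200 camera calls.

### The job

Without picking anything up, push the ply offcut along the jig with a fingertip until its end is up against the end stop, then push the cam lever round with one finger, as far as it goes, so that the cam presses the offcut firmly against the fence. Let go, leaving the offcut clamped against both the fence and the end stop, and do not disturb the things lying around the jig.

Things in the scene. Friction and masses are not known exactly. Their poses are not given: they have to be found in the camera images.
- jig: Clamping jig screwed to the table, in another place and turned up to 17 degrees each time. Origin on the table top under its 12 mm ply base; x points to the fence (away from the robot), y to the jig's left, z up. The base reaches from x -75 to 75 mm, y -80 to 120 mm.
- jig_fence (a point): Point on the fence's inner face (jig x = 55, y = 20 mm, z = 24 mm). The fence is a wooden strip along jig y over the whole base on the side away from the robot, top at z = 37 mm.
- jig_stop (a point): Point on the end stop's inner face (jig x = 22, y = -60 mm, z = 24 mm). The stop is a wooden strip across the jig's right end, jig x -7 to 55 mm, top at z = 37 mm.
- offcut_mid (a point): Centre of the loose ply offcut, a block 66 mm (own x) by 100 mm (own y) by 32 mm high, flat on the jig's base (top at z = 44 mm), long side roughly along the fence, a few mm clear of fence and cam and 25 to 65 mm short of the end stop. 0.14 to 0.28 kg. Home in the jig its centre is at jig x = 22, y = -10 mm.
- lever_pivot (a point): Point on the upright pivot axis of the cam lever, in the middle of the lever bar's thickness (z = 45 mm), at jig x = -43, y = 0 mm, on the robot's side of the offcut. The round steel cam below the bar (z 16 to 39 mm) reaches up to 34 mm from it; a nut rises to z = 57 mm. The pivot is sprung and gives about 2 mm toward the robot when the cam presses.
- lever_end (a point): Outer end of the cam lever, 95 mm from lever_pivot, z = 45 mm. The lever is a steel bar along the line from lever_pivot to here, 16 mm wide, 8 mm thick (z 41 to 49 mm), free underneath, with a black knob 22 mm across standing on this end (z 47 to 69 mm).
- cam_lever (a joint): Lever angle in rad, growing clockwise from above. 0 = wide open (lever at 229 degrees in the jig, anticlockwise from jig x: toward the robot, to the right); starts at 0.1 to 0.45. The cam meets the offcut near 1.5, clamps fully at 2.18; end of travel 2.25 (lever at 100 degrees, to the jig's left). Stays where left; takes 4 N at 75 mm from the pivot, up to 10 N while clamping.
- masking_tape: Roll of masking tape lying flat, 96 mm across, 25 mm high, origin at the middle of its underside; bystander to the right of the jig.
- hole_saw: Hole saw standing on its cup, 39 mm across, 64 mm high, origin at the middle of its underside; bystander beyond the fence.
- hole_plug: Round wooden core from a hole saw, 34 mm across, 28 mm high, origin at the middle of its underside; bystander to the right of the jig.
Not all that is in view belongs to the job. What is shaped like the part that bears offcut_mid but black is not meant.

How it is judged (in metres and radians):
On the way, in this order (a step that is already met when the one before it is completed fails the run):
1. the offcut is pushed against the end stop while the cam lever is still open (y of offcut_mid in the frame of jig between -0.013 and -0.0065 m and value of joint cam_lever below 1.5 rad), for 0.1 s.
2. the cam lever is swung round and the offcut is clamped against the fence (y of offcut_mid in the frame of jig between -0.013 and -0.0065 m and x of offcut_mid in the frame of jig above 0.02 m and angle between the y axis of offcut_mid and the y axis of jig, either way round below 0.04 rad and height (world z) of offcut_mid below 0.032 m and value of joint cam_lever above 2 rad), for 0.2 s.
At the end, for the whole second after the job is handed in: The offcut lies flat in the jig, its end within 3.5 mm of the end stop and its side within 2 mm of the fence and parallel to it within 0.04 rad; the cam lever stands beyond 2.0 rad and the cam presses on the offcut with more than 5 N; all at rest (all of step 2 and contact force between offcut and cam_lever above 5 N and linear speed of offcut below 0.01 m/s and velocity of joint cam_lever between -0.05 and 0.05 rad/s); the robot touches nothing.
It fails at once if the offcut is lifted or tipped (height (world z) of offcut_mid above 0.038 m or angle between offcut_mid's own z axis and vertical above 0.15 rad).
It fails at once if a bystander is moved by more than 20 mm (distance of any of masking_tape, hole_saw, hole_plug from where it was at the start of the episode above 0.02 m).
It also fails if it takes over 58 s, if anything falls off the work surface, if the arm or the gripper's body presses on something with over 40 N, if the wrist force passes 120 N, or if a joint passes its speed limit or range.

## Working session

There is one attempt and no reset: what is moved stays moved. The work goes in short steps, Python scripts to look and compute and a shell command to move; the robot and the scene stay as the last step left them, time stands still between calls to the robot, and variables do not carry over. Pictures are saved under pics/ and viewed, at most 10 in all, crops included, and the job is handed in when it is done.

```bash
mkdir -p pics; python3 - <<'E'
from rig import observe,optics,env
import cv2
s=observe();print({k:s[k] for k in('time_s','position','tool_rot','ft_force','grip_width')},env.tcp_to_grasp)
for n in('top','side'):
    im=optics.get_image(n);cv2.imwrite(f'pics/{n}0.png',im['pixels'][:,:,::-1]);print(n,im['mtx'].tolist(),im['rvec'],im['tvec'])
E
```

```text
{'time_s': 0.0, 'position': array([0.17691787, 0.52046493, 0.23070177]), 'tool_rot': array([[-9.46755084e-01,  3.21953785e-01, -7.55577237e-04],
       [ 3.21954519e-01,  9.46754311e-01, -1.25000453e-03],
       [ 3.12902317e-04, -1.42670965e-03, -9.99998933e-01]]), 'ft_force': array([ 1.12211399, -0.66045586,  0.64550654]), 'grip_width': 0.08525346837422952} 0.0187
top [[433.9593750933252, 0.0, 319.90073730502223], [0.0, 433.9593750933252, 239.82996347687867], [0.0, 0.0, 1.0]] [ 2.23029216 -1.96705456  0.22258717] [-0.5309233   0.5348403   0.78338627]
side [[548.5298095793011, 0.0, 309.1105499008717], [0.0, 548.5298095793011, 239.42023785394932], [0.0, 0.0, 1.0]] [ 2.10273749 -0.423168    0.26209308] [-0.71110901 -0.06354858  1.11073098]
```

View pics/top0.png

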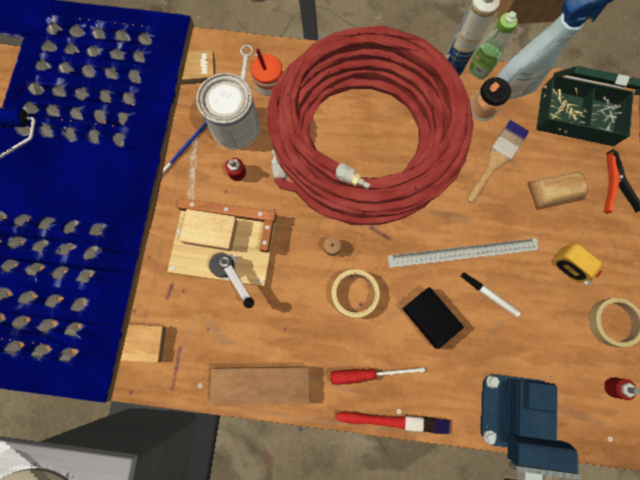

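View pics/side0.png

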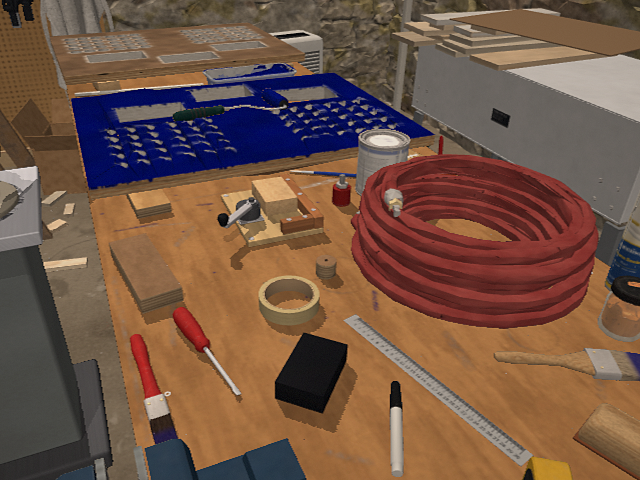

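Top view: jig at about (220,245). The fence is its red strip at (225,210), the stop is at (268,232), the pale offcut is at (208,229), the pivot is at (222,262) and the knob at (248,302). The black block at (433,318) is the excluded look-alike, and the pale block at (145,343) lies outside the jig. Bystanders are the tape (355,293), the plug (332,246) and the hole saw (234,168). I'll confirm with an enlarged crop.

```bash
cat > h.py <<'E'
import numpy as np,cv2
from rig import optics,observe
def cam(n):
    im=optics.get_image(n);R=cv2.Rodrigues(np.array(im['rvec'],float))[0];t=np.array(im['tvec'],float).ravel()
    return dict(px=im['pixels'],K=np.array(im['mtx']),R=R,t=t,C=-R.T@t)
def ray(c,uv):
    d=c['R'].T@np.linalg.inv(c['K'])@np.array([uv[0],uv[1],1.]);return d/np.linalg.norm(d)
def on(c,uv,z):
    d=ray(c,uv);return c['C']+d*(z-c['C'][2])/d[2]
def two(a,ua,b,ub):
    A=[];y=[]
    for c,u in((a,ua),(b,ub)):
        d=ray(c,u);P=np.eye(3)-np.outer(d,d);A.append(P);y.append(P@c['C'])
    A=np.vstack(A);y=np.hstack(y);x=np.linalg.lstsq(A,y,rcond=None)[0];return x,np.linalg.norm(A@x-y)
def proj(c,p):
    q=c['K']@(c['R']@np.array(p)+c['t']);return q[:2]/q[2]
def crop(c,x0,y0,w,h,f,fn):
    im=cv2.resize(c['px'][y0:y0+h,x0:x0+w,::-1],None,fx=f,fy=f,interpolation=cv2.INTER_CUBIC)
    for i in range(0,w,10):
        cv2.putText(im,str(x0+i),(i*f,10),0,.35,(0,0,0),1);cv2.line(im,(i*f,12),(i*f,20),(0,0,0),1)
    for i in range(0,h,10):
        cv2.putText(im,str(y0+i),(0,i*f+4),0,.35,(0,0,0),1);cv2.line(im,(24,i*f),(32,i*f),(0,0,0),1)
    cv2.imwrite(fn,im)
E
python3 - <<'E'
from h import *
a=cam('top');crop(a,160,190,125,125,5,'pics/tc.png')
E
python3 -c "
import cv2;im=cv2.imread('pics/tc.png');cv2.imwrite('pics/tc.png',im[:600])"
python3 - <<'E'
from h import *
b=cam('side');crop(b,210,165,130,85,6,'pics/sc.png')
E
```

```text
(no output)
```

View pics/tc.png

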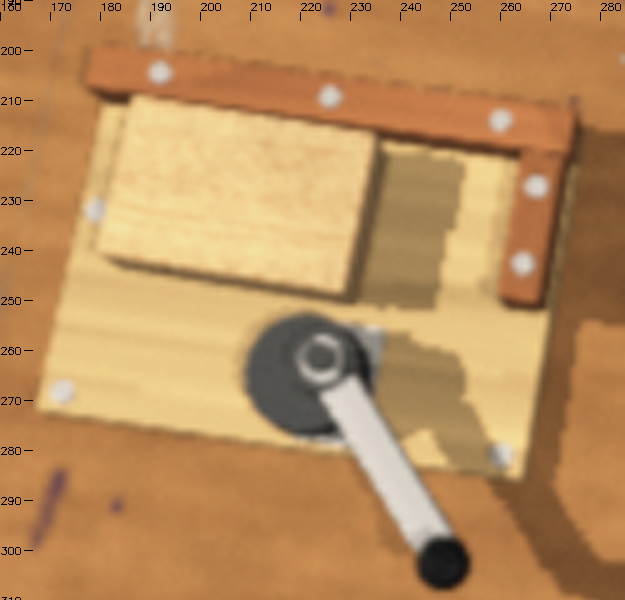

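View pics/sc.png

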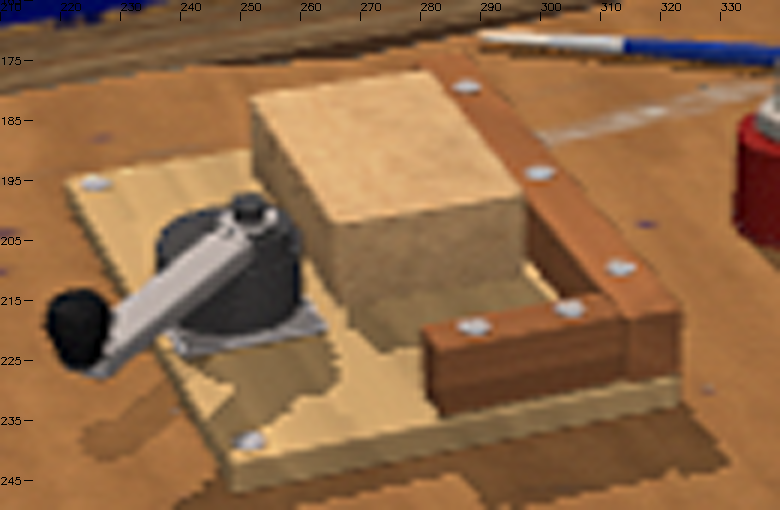

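The crops show the pale offcut in the jig, touching no stop, with 5 screws on the fence and stop and the lever open toward the knob at top (248,302) / side (223,219). The pale block in the jig is the one meant: it is the right shape, sits beside the fence, and is not black. Next I'll triangulate.

```bash
cat > m.py <<'E'
from h import *
a=cam('top');b=cam('side')
P={'f1':((191.5,204.3),(286.5,179.3)),'f2':((225.5,209),(299,193.5)),'f3':((259.5,214),(312.3,209.3)),'s1':((267,227),(304,216.3)),'s2':((264,242.5),(288,219.3)),
'b1':((172.5,268),(225.5,195.3)),'b2':((259.5,281),(251.3,238.5)),'oNL':((179,240.5),(252,181.3)),'oFL':((186.5,209.3),(280.5,177)),'oFR':((235,216.5),(296.5,197.3)),'oNR':((228.5,248.5),(265.5,202)),
'nut':((223.5,261.7),(251,198)),'knob':((248.5,302.5),(223,219)),'cBL':((167.5,272),(220.7,195.5)),'cBR':((264.5,285.5),(248,242))}
for k,(u,v) in P.items():
    x,r=two(a,u,b,v);print(k,x.round(4),round(r*1000,1))
f=[on(a,P[k][0],.037)[:2] for k in('f1','f2','f3')];yv=f[0]-f[2];yv/=np.linalg.norm(yv)
s=on(a,P['s1'][0],.037)[:2]-on(a,P['s2'][0],.037)[:2]
print('yaw',np.degrees(np.arctan2(-yv[0],yv[1])),np.degrees(np.arctan2(s[1],s[0])))
o={k:on(a,P[k][0],.044)[:2] for k in('oNL','oFL','oFR','oNR')};print({k:v.round(4) for k,v in o.items()})
print('size',np.linalg.norm(o['oNL']-o['oNR']),np.linalg.norm(o['oFL']-o['oFR']),np.linalg.norm(o['oFL']-o['oNL']),np.linalg.norm(o['oFR']-o['oNR']))
e=o['oNL']-o['oNR'];e2=o['oFL']-o['oFR'];print('offyaw',np.degrees(np.arctan2(-e[0],e[1])),np.degrees(np.arctan2(-e2[0],e2[1])),'mid',sum(o.values())/4)
print('pivot',on(a,P['nut'][0],.057),on(b,P['nut'][1],.057),'knob',on(a,P['knob'][0],.069),on(b,P['knob'][1],.058))
print('base corners',on(a,P['cBL'][0],.012),on(a,P['cBR'][0],.012))
print('stop inner',on(a,(258.5,249.5),.037),on(a,(263,220),.037),'fence inner',on(a,(220,214.5),.037))
E
python3 m.py
```

```text
f1 [ 0.6403 -0.1922  0.0405] 2.1
f2 [ 0.6395 -0.2622  0.0407] 1.6
f3 [ 0.6381 -0.3319  0.0407] 1.2
s1 [ 0.613  -0.3509  0.0406] 1.6
s2 [ 0.581  -0.3497  0.0402] 1.5
b1 [ 0.5109 -0.1715  0.0164] 1.2
b2 [ 0.5077 -0.3491  0.0144] 0.2
oNL [ 0.5645 -0.1837  0.0449] 0.7
oFL [ 0.6283 -0.1859  0.0449] 1.0
oFR [ 0.6249 -0.285   0.0462] 1.9
oNR [ 0.5596 -0.2838  0.0475] 0.5
nut [ 0.531  -0.2818  0.0607] 0.0
knob [ 0.4597 -0.3418  0.0621] 0.7
cBL [ 0.5025 -0.1619  0.0128] 0.5
cBR [ 0.4989 -0.3603  0.0156] 1.7
yaw -1.1556133233488464 -2.015915977517654
{'oNL': array([ 0.5642, -0.1833]), 'oFL': array([ 0.6293, -0.1858]), 'oFR': array([ 0.6267, -0.2848]), 'oNR': array([ 0.5606, -0.283 ])}
size 0.099801718435049 0.09911678543920963 0.0650886885773606 0.06617387400359546
offyaw -2.094637234281294 -1.468828538020988 mid [ 0.59519681 -0.2342295 ]
pivot [ 0.53151575 -0.28088219  0.057     ] [ 0.5330988  -0.27508767  0.057     ] knob [ 0.45975547 -0.34308665  0.069     ] [ 0.46088289 -0.33483011  0.058     ]
base corners [ 0.50290776 -0.16170734  0.012     ] [ 0.50038424 -0.36013756  0.012     ]
stop inner [ 0.56726199 -0.34082006  0.037     ] [ 0.62837174 -0.3404378   0.037     ] fence inner [ 0.62880978 -0.25248644  0.037     ]
```

Measurements agree with the sizes and heights given, to within about 3 mm:
- **Jig:** yaw about -1.1°, origin about (0.575,-0.281).
- **Offcut:** at jig (19,47) mm, so about 56 mm to push.
- **Lever:** about 0.12 rad.

First I'll turn the tool so tool x is about world x and tool y about -world y, with the fingers shut.

```bash
python3 -m jog '[[0,0,0.177,0,0,0,0],[0,0,0.177,0,0,0,0],[0,0,0.177,0,0,0,0],[0,0,0.177,0,0,0,0],[0,0,0.177,0,0,0,0],[0,0,0.177,0,0,0,0],[0,0,0.177,0,0,0,0],[0,0,0.177,0,0,0,0]]' && python3 -m jog '[[0,0,0.177,0,0,0,0],[0,0,0.177,0,0,0,0],[0,0,0.177,0,0,0,0],[0,0,0.177,0,0,0,0],[0,0,0.177,0,0,0,0],[0,0,0.177,0,0,0,0],[0,0,0.177,0,0,0,0],[0,0,0.177,0,0,0,0],[0,0,0,0,0,0,0]]'; python3 -c "
from rig import observe;s=observe();print(s['tool_rot'].round(3),s['q'].round(1),s['time_s'])"
```

```text
time_s: 1.3
position: [0.1771, 0.5206, 0.2312]
tool_rot: [[0.178, 0.984, -0.0], [0.984, -0.178, -0.0], [-0.0, -0.0, -1.0]]
ft_force: [-0.8, -0.9, 0.1]
grip_width: 0.0001
gripper_force: 0.0
time_s: 2.42
position: [0.1771, 0.5207, 0.2313]
tool_rot: [[1.0, -0.017, -0.0], [-0.017, -1.0, -0.0], [-0.0, 0.0, -1.0]]
ft_force: [-0.1, -0.5, -0.6]
grip_width: 0.0
gripper_force: 0.0
[[ 1.    -0.017 -0.   ]
 [-0.017 -1.    -0.   ]
 [-0.     0.    -1.   ]] [ 58.9  21.8  74.3  -0.   83.9 149.8] 2.425
```

```bash
python3 -m jog '[[0,0,0,0.03,0.045,0,0],[0,0,0,0.03,0.045,0,0],[0,0,0,0.03,0.045,0,0],[0,0,0,0.03,0.045,0,0],[0,0,0,0.03,0.045,0,0],[0,0,0,0.03,0.045,0,0],[0,0,0,0.03,0.045,0,0],[0,0,0,0.03,0.045,0,0],[0,0,0,0.03,0.045,0,0],[0,0,0,0.03,0.045,0,0]]' && python3 -m jog '[[0,0,0,0.033,0.05,0,0],[0,0,0,0.033,0.05,0,0],[0,0,0,0.033,0.05,0,0],[0,0,0,0.032,0.05,0,0],[0,0,0,0,0,0.05,0],[0,0,0,0,0,0.05,0],[0,0,0,0,0,0,0]]'; python3 - <<'E'
from h import *
print(observe()['q'].round(1))
a=cam('top');crop(a,140,190,130,100,6,'pics/t2.png')
E
```

```text
time_s: 3.68
position: [0.4696, 0.0636, 0.2315]
tool_rot: [[1.0, -0.014, 0.0], [-0.014, -1.0, 0.0], [0.0, -0.0, -1.0]]
ft_force: [1.3, 0.8, -0.7]
grip_width: 0.0001
gripper_force: 0.0
time_s: 4.55
position: [0.5946, -0.1365, 0.1283]
tool_rot: [[1.0, -0.015, -0.007], [-0.015, -1.0, 0.003], [-0.007, -0.003, -1.0]]
ft_force: [0.1, -0.0, 1.1]
grip_width: -0.0001
gripper_force: 0.0
[-24.   32.9  73.1   0.   74.5  66.8]
```

View pics/t2.png

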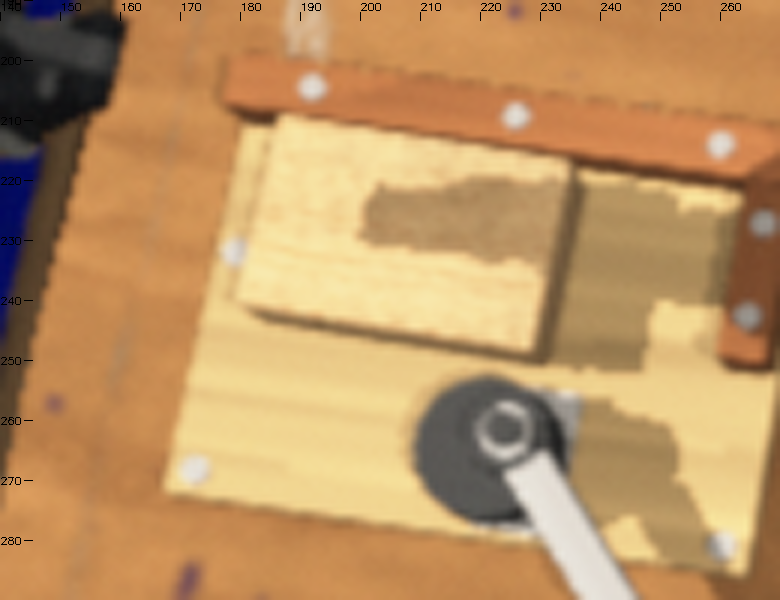

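The gripper shadow falls on the offcut, and the fingers sit left of the base, in the clear. Next I'll descend and make a slow push.

```bash
python3 -m jog '[[0,0,0,0,0,0.04,0],[0,0,0,0,0,0.04,0],[0,0,0,0,0,0.022,0],[0,0,0,0,0,0,0]]' && python3 -m jog '[[0,0,0,0,0.008,0,0],[0,0,0,0,0.008,0,0],[0,0,0,0,0.008,0,0],[0,0,0,0,0.006,0,0],[0,0,0,0,0.006,0,0]]' && python3 -m jog '[[0,0,0,0,0.006,0,0],[0,0,0,0,0.006,0,0],[0,0,0,0,0.006,0,0],[0,0,0,0,0.006,0,0],[0,0,0,0,0.006,0,0]]'; python3 - <<'E'
from h import *
a=cam('top');crop(a,140,190,130,100,6,'pics/t3.png')
E
```

```text
time_s: 5.1
position: [0.5969, -0.1372, 0.0305]
tool_rot: [[1.0, -0.017, 0.001], [-0.017, -1.0, -0.0], [0.001, 0.0, -1.0]]
ft_force: [0.4, 1.2, -0.0]
grip_width: -0.0004
gripper_force: 0.0
time_s: 5.72
position: [0.5955, -0.1732, 0.0295]
tool_rot: [[1.0, -0.018, 0.0], [-0.018, -1.0, 0.001], [-0.0, -0.001, -1.0]]
ft_force: [0.2, 3.2, 2.9]
grip_width: -0.0004
gripper_force: 1.4
time_s: 6.35
position: [0.595, -0.2034, 0.0293]
tool_rot: [[1.0, -0.018, 0.0], [-0.018, -1.0, 0.0], [0.0, -0.0, -1.0]]
ft_force: [-0.2, 3.4, 3.2]
grip_width: -0.0003
gripper_force: 1.6
```

View pics/t3.png

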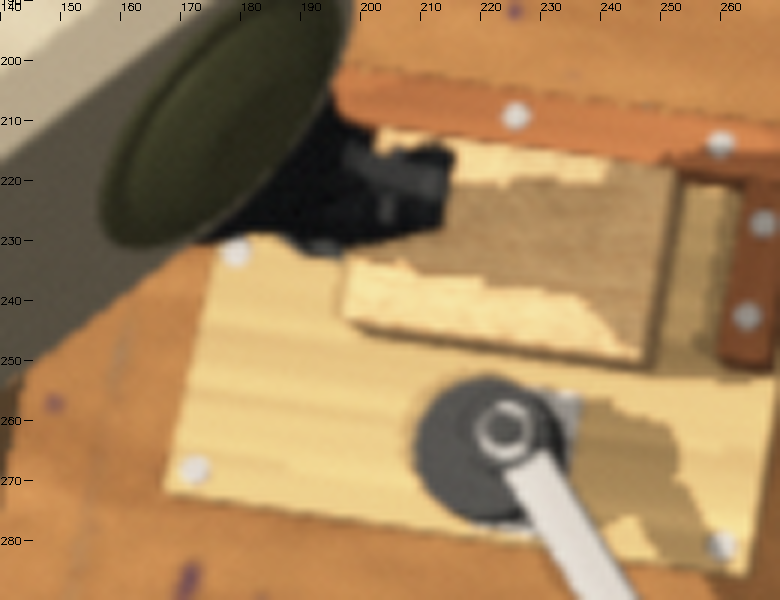

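The offcut slides straight: its near right corner moved from (228,248) to (246,250), about 36 mm. About 20 mm is left, so I'll push on and watch the force.

```bash
python3 -m jog '[[0,0,0,0,0.005,0,0],[0,0,0,0,0.005,0,0],[0,0,0,0,0.005,0,0],[0,0,0,0,0.002,0,0]]' | grep -E 'pos|ft_' && python3 -m jog '[[0,0,0,0,0.002,0,0],[0,0,0,0,0,0,0]]' | grep -E 'pos|ft_' ; python3 - <<'E'
from h import *
a=cam('top')
for u in ((246,250.5),):print(on(a,u,.044))
crop(a,200,190,80,70,8,'pics/t4.png')
E
```

```text
position: [0.5946, -0.2205, 0.0293]
ft_force: [0.3, 2.0, 2.0]
position: [0.5946, -0.2223, 0.0292]
ft_force: [0.9, 0.2, 0.4]
[ 0.56093235 -0.31785578  0.044     ]
```

View pics/t4.png

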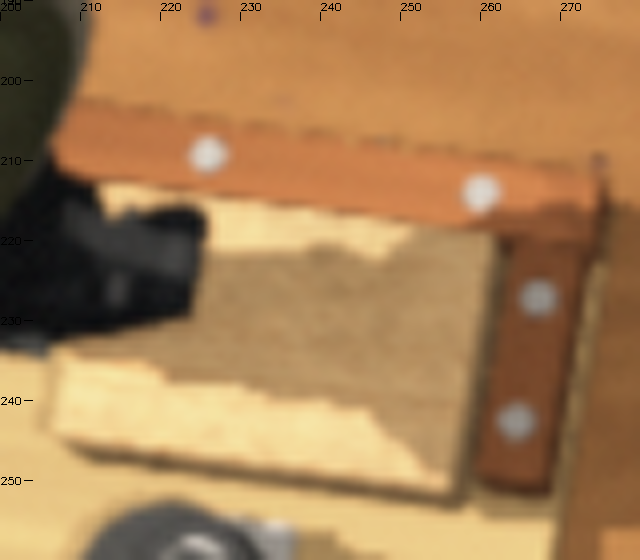

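Only a sliver of gap remains: the offcut's end is at (258,252) and the stop face at (260,250). I'll make small pushes until the force rises.

```bash
for i in 1; do :; done; python3 -m jog '[[0,0,0,0,0.0015,0,0],[0,0,0,0,0,0,0]]' | grep -E 'pos|ft_' && python3 -m jog '[[0,0,0,0,0.0015,0,0],[0,0,0,0,0,0,0]]' | grep -E 'pos|ft_'
```

```text
position: [0.5946, -0.2236, 0.0292]
ft_force: [-0.6, 0.5, -0.2]
position: [0.5945, -0.2252, 0.0293]
ft_force: [-0.8, 1.0, -0.3]
```

```bash
python3 -m jog '[[0,0,0,0,0.0015,0,0],[0,0,0,0,0,0,0]]' | grep -E 'pos|ft_' && python3 -m jog '[[0,0,0,0,0.001,0,0],[0,0,0,0,0,0,0]]' | grep -E 'pos|ft_'
```

```text
position: [0.5946, -0.226, 0.0293]
ft_force: [0.8, 5.0, 0.9]
position: [0.5946, -0.2262, 0.0293]
ft_force: [1.0, 8.8, 0.6]
```

The offcut has stalled against the stop at 9 N. Next I'll back off, rise, and move to the lever's right side, turned to -48°.

```bash
python3 -m jog '[[0,0,0,0,-0.015,0,0],[0,0,0,0,-0.015,0,0],[0,0,0,0,0,-0.045,0],[0,0,0,0,0,-0.045,0],[0,0,0,-0.03,0.052,0,0],[0,0,0,-0.03,0.052,0,0],[0,0,0,-0.03,0.052,0,0],[0,0,0,0,0,0,0]]' >/dev/null && python3 -m jog '[[0,0,-0.187,0,0,0,0],[0,0,-0.187,0,0,0,0],[0,0,-0.187,0,0,0,0],[0,0,-0.187,0,0,0,0],[0,0,0,0,0,0,0]]'; python3 - <<'E'
from h import *
s=observe();print(s['q'].round(1),np.degrees(np.arctan2(s['tool_rot'][1,1],s['tool_rot'][0,1])))
a=cam('top');crop(a,170,190,130,125,6,'pics/t5.png');im=cv2.imread('pics/t5.png');cv2.imwrite('pics/t5.png',im[:600])
P=(0.532,-0.281,.045)
for r in (0,70,95):print(proj(a,(P[0]+r/1000*np.cos(np.radians(221.5)),P[1]+r/1000*np.sin(np.radians(221.5)),.049)))
E
```

```text
time_s: 9.82
position: [0.5028, -0.3507, 0.1194]
tool_rot: [[0.746, 0.666, -0.0], [0.666, -0.746, -0.0], [-0.0, -0.0, -1.0]]
ft_force: [0.3, -0.1, 0.2]
grip_width: -0.0
gripper_force: 0.0
[-45.9  33.5  73.5  -0.   73.    2.3] -48.21172514021842
[224.46878174 262.15201445]
[243.66428742 291.92811304]
[250.65782703 302.77650267]
```

View pics/t5.png

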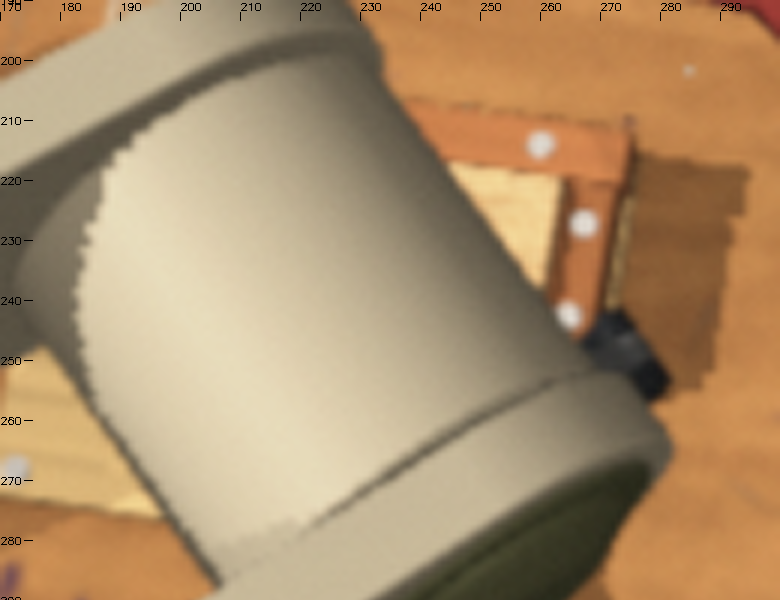

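The arm hides the lever, but the commanded pose matches the plan (r ≈ 68 mm, 33 mm beside the bar). I'll descend and close the 10 mm gap gently.

```bash
python3 -m jog '[[0,0,0,0,0,0.045,0],[0,0,0,0,0,0.042,0],[0,0,0,0,0,0,0]]' | grep -E 'pos|ft_' && python3 -m jog '[[0,0,0,0,-0.005,0,0],[0,0,0,0,-0.005,0,0],[0,0,0,0,0,0,0]]' | grep -E 'pos|ft_' && python3 -m jog '[[0,0,0.1,-0.002,-0.0071,0,0],[0,0,0.1,-0.002,-0.0071,0,0],[0,0,0.1,-0.002,-0.0071,0,0],[0,0,0,0,0,0,0]]' | grep -E 'pos|ft_'
cat > r.py <<'E'
from h import *
s=observe();d=s['position'][:2]-np.array([.532,-.2805]);R=s['tool_rot'];print('r',d@R[:2,0],'off',d@R[:2,1],'yaw',np.degrees(np.arctan2(R[1,1],R[0,1])),'q',s['q'].round(0),s['time_s'])
E
python3 r.py
```

```text
position: [0.5013, -0.3503, 0.0299]
ft_force: [0.4, -0.2, 0.2]
position: [0.4957, -0.3444, 0.0336]
ft_force: [-0.8, -0.2, -0.2]
position: [0.4785, -0.3314, 0.0332]
ft_force: [0.6, -1.1, 0.9]
r -0.06981218525457816 off 0.023920198362784046 yaw -65.34011105624737 q [-46.  37.  84.  -0.  59.  19.] 11.125
```

```bash
python3 -m jog '[[0,0,0.1,-0.002,-0.0071,0,0],[0,0,0.1,-0.002,-0.0071,0,0],[0,0,0.1,-0.002,-0.0071,0,0],[0,0,0.1,-0.002,-0.0071,0,0]]' | grep -E 'pos|ft_';python3 r.py; python3 - <<'E'
from h import *
b=cam('side');crop(b,200,150,130,95,6,'pics/s6.png')
E
```

```text
position: [0.4628, -0.3068, 0.033]
ft_force: [-2.6, -5.2, 0.8]
r -0.06993402824900359 off 0.024324095510306964 yaw -88.34780751081134 q [-46.  35.  89.  -0.  56.  43.] 11.625
```

View pics/s6.png

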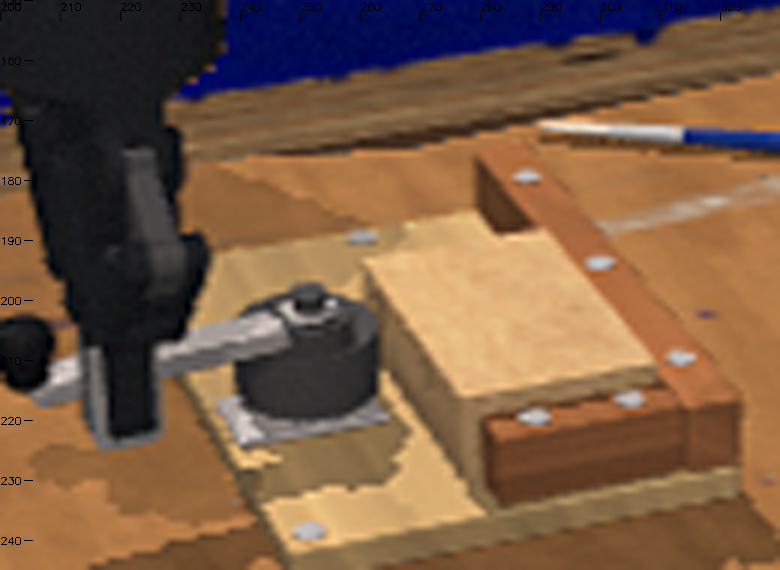

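The finger pushes the bar between knob and nut: knob at (203,210), finger at (222,210), nut at (250,198). The lever turns, and the offcut still sits at the stop. I'll continue the arc.

```bash
python3 -m jog '[[0,0,0.1,-0.002,-0.0071,0,0],[0,0,0.1,-0.002,-0.0071,0,0],[0,0,0.1,-0.002,-0.0071,0,0],[0,0,0.1,-0.002,-0.0071,0,0],[0,0,0.1,-0.002,-0.0071,0,0],[0,0,0.1,-0.002,-0.0071,0,0]]' | grep -E 'pos|ft_';python3 r.py; python3 -m jog '[[0,0,0.1,-0.002,-0.0071,0,0],[0,0,0.1,-0.002,-0.0071,0,0],[0,0,0.1,-0.002,-0.0071,0,0],[0,0,0.1,-0.002,-0.0071,0,0],[0,0,0.1,-0.002,-0.0071,0,0]]' | grep -E 'pos|ft_';python3 r.py
```

```text
position: [0.4599, -0.2624, 0.0325]
ft_force: [-5.1, -2.6, 1.4]
r -0.0704991477244818 off 0.023700809609981555 yaw -122.64379106098119 q [-43.  33.  93.  -0.  54.  80.] 12.425
position: [0.4748, -0.2293, 0.0316]
ft_force: [-15.6, -2.6, 1.1]
r -0.07241229157176424 off 0.025528383787310465 yaw -151.25186647489537 q [-39.  33.  93.  -0.  54. 113.] 13.05
```

```bash
python3 -m jog '[[0,0,0.1,-0.002,-0.0071,0,0],[0,0,0.1,-0.002,-0.0071,0,0],[0,0,0,0,0,0,0]]' | grep -E 'pos|ft_';python3 r.py; python3 -m jog '[[0,0,0.1,-0.002,-0.0071,0,0],[0,0,0,0,-0.003,0,0],[0,0,0,0,0,0,0]]' | grep -E 'pos|ft_';python3 r.py
```

```text
position: [0.4862, -0.2187, 0.0316]
ft_force: [-11.4, 1.6, 4.2]
r -0.07264855730555336 off 0.02521681283086949 yaw -162.57622409531606 q [-37.  34.  92.  -0.  55. 126.] 13.425
position: [0.4949, -0.2138, 0.0315]
ft_force: [-12.7, 3.8, 3.0]
r -0.07285706830587162 off 0.022790869730340262 yaw -168.2536828146124 q [-36.  34.  91.  -0.  55. 132.] 13.8
```

```bash
python3 -m jog '[[0,0,0.04,-0.001,-0.003,0,0],[0,0,0,0,-0.002,0,0],[0,0,0,0,0,0,0]]' | grep -E 'pos|ft_';python3 r.py; python3 -m jog '[[0,0,0,0,-0.002,0,0],[0,0,0,0,-0.001,0,0],[0,0,0,0,0,0,0]]' | grep -E 'pos|ft_';python3 r.py
```

```text
position: [0.4993, -0.2119, 0.0315]
ft_force: [-13.9, 4.1, 4.6]
r -0.07298325000059534 off 0.02098929351861985 yaw -170.5543438417001 q [-35.  34.  90.  -0.  56. 135.] 14.175
position: [0.5005, -0.2113, 0.031]
ft_force: [-21.8, 1.5, 5.1]
r -0.0734343176014974 off 0.019711267820329587 yaw -170.54279557760506 q [-35.  35.  90.  -0.  56. 135.] 14.55
```

The force jumps to 22 N and the motion stalls, so the lever is at the end of its travel. I'll release, retreat and look.

```bash
python3 -m jog '[[0,0,0,0,0.015,0,0],[0,0,0,0,0.02,0,0],[0,0,0,0,0,-0.06,0],[0,0,0,0,0,-0.06,0],[0,0,0,-0.06,0,0,0],[0,0,0,-0.06,0,0,0],[0,0,0,-0.06,0,0,0],[0,0,0,-0.06,0,0,0],[0,0,0,0,0,0,0]]' | grep -E 'pos|ft_'; python3 - <<'E'
from h import *
a=cam('top');crop(a,160,190,125,120,5,'pics/t7.png')
E
```

```text
position: [0.4317, 0.021, 0.1527]
ft_force: [-0.6, -0.9, -0.8]
```

View pics/t7.png

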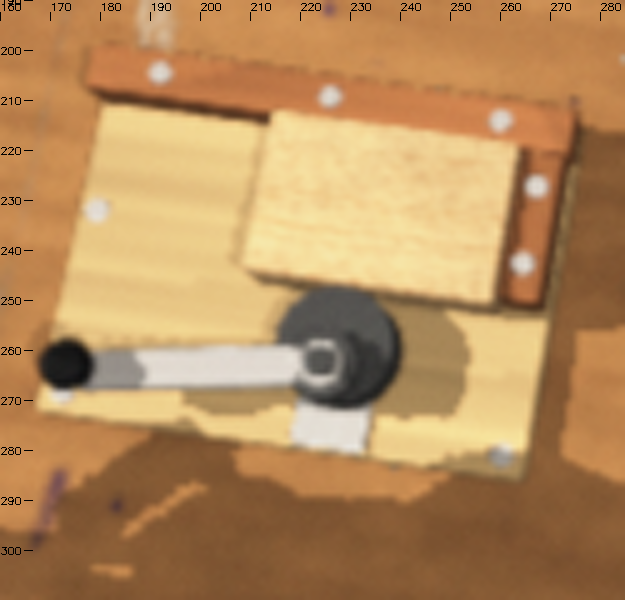

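The lever lies to the left (knob at (172,262)), the cam bears on the offcut, and the offcut sits against both fence and stop. A quick numeric check follows before handing in.

```bash
python3 - <<'E'
from h import *
a=cam('top')
k=on(a,(173,262.5),.069)[:2];p=on(a,(223.5,262),.057)[:2];d=k-p
print('lever',np.radians(229-(np.degrees(np.arctan2(d[1],d[0]))+1.1)),np.linalg.norm(d))
o=np.array([on(a,u,.044)[:2] for u in((213.5,212.5),(263.5,219),(258.5,250.5),(207.5,242.5))])
m=o.mean(0)-[.575,-.281];t=np.radians(-1.1);x=np.array([np.cos(t),np.sin(t)]);y=np.array([-x[1],x[0]])
e=o[0]-o[1];e2=o[3]-o[2];print('jig xy',m@x,m@y,'angle',[np.degrees(np.arctan2(-v[0],v[1]))+1.1 for v in(e,e2)])
E
```

```text
lever 2.2490734331804876 0.09307443510576484
jig xy 0.02259664297100419 -0.009831186740121869 angle [np.float64(0.690245261100267), np.float64(-0.7374002326276026)]
```

```bash
python3 -c "
from rig import job;print(job.close_job())"
```

```text
the job is handed in; nothing more can be done
None
```

The offcut is clamped against the fence and end stop (measured jig x 22.6, y -9.8 mm), the lever is at its end of travel (about 2.25 rad), the arm is clear, and I have handed the job in; the clamp force and the bystanders' final positions were not measured, and no verdict came back.

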